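# Lift two sealing rings off the draining rack on a carrying bar

## Task

Two washed white sealing rings stand on edge in one of the two small draining racks; the other rack holds solid blank discs with a small hub in place of a hole. Take the carrying bar off its notched stand by its handle, thread its rod through both rings, lift them out together on the rod, and lay the bar back in both notches of the stand with the two rings hanging on the rod between the posts. Let go of it there.

Things in the scene. Friction and masses are not known exactly. Their poses are not given: they have to be found in the camera images.
- carrying_bar: Steel rod, 8 mm thick, with a flat grey handle and a 14 mm ball tip; 60 g. Origin on the rod's axis; +y along it to the tip, z up. Bare rod y = -63 to +60 mm, end of ball at +74. Handle: 18 mm thick (x), y = -113 to -63 mm (middle -88), z = -22 to +10 mm; grasp it from above across the 18 mm. At the start it lies in the stand's notches, origin 80 mm above the stand's origin, axes parallel.
- ring_1: White plastic ring, outside 60 mm, hole 36, 14 thick, 20 g. Origin: centre of the hole, 55 mm above the worktop at the start; y is the hole's axis. Stands on edge in a slot of a fixed grey rack (74 mm wide, 66 long along the axis, floor 25 mm and sides 50 mm high, middle 40 mm of its width free for the rod); lifts straight up. ring_2 is 26 mm further along +y, coaxial; they reach 86 mm high.
- ring_2: Identical second ring in the next slot of the same rack, on ring_1's axis, 26 mm further in +y (robot's right); same frame. The rack is centred midway between them, turned up to 10 degrees. Along the axis 100 mm before the rack and 45 mm beyond it nothing is higher than 20 mm. A like rack 100 to 160 mm nearer to or farther from the robot holds two solid white discs, same outside, hub 20 mm.
- stand: Fixed aluminium stand. Origin: centre of its underside, on the worktop; z up; the bar lies along its y. Base plate 80 x 116 mm, top at 12 mm; posts 8 mm thick at y = -45 and +45 mm, 91 mm high, each with a 90-degree V-notch, mouth 31 mm. A seated rod's axis is 80 mm up, the handle outside the -y post. Hung rings reach 44 mm below the axis. (Keep clear of the lamp at x 0.51, y -0.52 m: 0.17 wide, 0.6 tall.)
Things that resemble listed ones, but are neither listed nor needed, are in the scene too. What is shaped like the ring_1 but blue is not meant.

How it is judged:
By the outcome, as a careful person would: the job done as asked, in the order asked, and still so for the second after the job is handed in, with the robot touching nothing.
It also fails if it takes over 56 s, if anything falls off the work surface, if the arm or the gripper's body presses on something with over 40 N, if the wrist force passes 120 N, or if a joint passes its speed limit or range.

## Robot

A 7-joint arm with a two-finger parallel gripper is mounted at the origin on a cart in front of the work surface, level with it; the furniture and walls round the work are solid. World frame = base frame: x ahead of the robot, y to its left, z up, the work surface at z = 0. Lengths are in mm, angles in rad, forces in N, time in s.
With the tool pointing down it reaches from about 350 to 900 mm from the base axis. Payload 19.9 kg.
Tool frame: the origin (TCP) lies at the very end of the fingers, on their centre line; the grasp point (between the pads) lies 19 mm behind it (bot.pinch_z is the distance from the TCP to the grasp point, in mm); z points along the fingers, y is the line along which they close (so a half turn about z gives the same grasp; the last joint's range is limited). The gripper opens to 94 mm and grips with 3 to 60 N. Pads are 16 mm wide; open, the fingers measure 119 mm over their backs; the gripper's body (75 mm by 177 mm) begins 78 mm behind the grasp point.
Start: joints at [1.282, 0.417, -0.01, 1.614, 0.005, 1.111, -0.053], TCP at [153.289, -605.889, 205.425] pointing down, gripper open.
Joint ranges: [-2.81, 2.81], [-0.39, 2.02], [-1.27, 1.25], [0.06, 2.57], [-1.19, 4.33], [0.19, 2], [-2.82, 2.82]. Speed limits (rad/s): [1.89, 1.89, 2.39, 2.39, 3.01, 3.01, 3.01].

## Interface

Orientations are given as a unit quaternion [x, y, z, w].
In Python, from station import bot, get_image gives the robot as it stands.
- The arm moves only by the tool jog_arm, never from a script. Its argument "targets" is a list of rows, each a list of 3 entries, a list of its own where there are three numbers: the closure, from 0 (fully open) to 1 (shut), then the shift along the tool's x, y, z in cm, then the turn, a rotation vector about the tool's x, y, z in rad. A call has 1 to 10 rows; each row shifts and turns the commanded pose from where the row before left it, along the tool's axes as they then stand; what a row does not reach is not made up. A row lasts 1/8 s, in which the tool goes at most 62.5 mm and 10.7 degrees, less where a joint would pass 70% of its speed; a pose out of reach is approached as far as the arm can. A call with a gripper value outside its range is refused whole. The fingers move at their own pace and stop on an object; the grip force is fixed at half the most. Time passes only in rows, so rows that do not move let the fingers close. It gives the time, the measured TCP pose, the force, the opening and the grip force at its end, in the units of the state.
- bot.get_obs(): the state, without advancing time (a new reading comes with each control period).
- get_image(name): name is "scene" or "side" or "wrist"; returns a dict with "img" (480x640x3 uint8, blue, green, red), "range_z" (480x640 float32, mm along the optical axis (not along the pixel's ray), 0 where there is no reading), "mtx" (3x3 intrinsics, pixels), "dist" ([k1, k2, p1, p2, k3] as OpenCV has them; the pictures are not rectified), "extrinsics" (4x4, takes a point from world to camera coordinates); the wrist camera has in their place "T_tool_cam" (4x4, takes a point from camera to tool coordinates, whose origin is the TCP and whose axes are the flange's). Camera axes: x right, y up, looking along -z (the intrinsics and any distortion apply to the point x, -y, -z); pixel columns grow to the right and rows downward; lengths in mm; the calibration is good to about 2 mm. A picture is of the moment at which its call begins: read the wrist's pose just before it.
- bot.hand_in(): hands the job in; it is judged then, once.
The state is a dict: "time_s": time; "qpos": joint angles; "qd": joint speeds; "tau": joint torques, N m; "ee_pos": TCP position; "eef_rot": TCP orientation; "force": force on the tool from outside, world axes, zero at the start; "ft_torque": the same for the moment, N m; "grip_width": opening from 0.0 (shut) to 1.0 (fully open); "gripper_force": force on a finger pad.
Only numpy, scipy, OpenCV 4.12 (cv2) and the standard library are available. Lean on these libraries where they do the work, as an engineer would, in place of code of your own. Each camera call takes 0.05 s, during which the arm holds its last target. There are 200 camera calls.

## Working session

There is one attempt and no reset: what is moved stays moved. The work goes in short steps, Python scripts to look and compute and a tool call to move; the robot and the scene stay as the last step left them, time stands still between calls to the robot, and variables do not carry over. Pictures are saved under pics/ and viewed, at most 10 in all, crops included, and the job is handed in when it is done.

Besides the shell and the picture viewer there is one more tool, called after "Emit:" in YAML: its name, and indented under it one key for each argument. jog_arm: Moves the arm, as the interface text tells. Its arguments: {"type":"object","properties":{"targets":{"type":"array","items":{"type":"array"}}},"required":["targets"]}

```bash
ls; mkdir -p pics
cat > h.py <<'E'
import numpy as np, cv2
from scipy.spatial.transform import Rotation as R
from station import bot, get_image
def grab(name):
    o=bot.get_obs(); d=get_image(name)
    if name=='wrist':
        T=np.eye(4);T[:3,:3]=R.from_quat(o['eef_rot']).as_matrix();T[:3,3]=o['ee_pos']
        W=T@d['T_tool_cam']
    else: W=np.linalg.inv(d['extrinsics'])
    d['W']=W; return d
def cloud(d):
    h,w=d['range_z'].shape
    u,v=np.meshgrid(np.arange(w),np.arange(h))
    p=cv2.undistortPoints(np.stack([u,v],-1).reshape(-1,1,2).astype(np.float64),d['mtx'],np.array(d['dist'])).reshape(h,w,2)
    z=d['range_z'].astype(float)
    P=np.stack([p[...,0]*z,-p[...,1]*z,-z],-1)@d['W'][:3,:3].T+d['W'][:3,3]
    P[z==0]=np.nan
    return P
E
python3 - <<'E'
from h import *
a=grab('scene');b=grab('side')
for n,d in (('scene',a),('side',b)):
    cv2.imwrite(f'pics/{n}.png',d['img']); np.savez(f'{n}.npz',img=d['img'],P=cloud(d))
print(bot.get_obs())
E
```

```text
pics
{'time_s': 0.1, 'qpos': array([ 1.28150848,  0.41789399, -0.01029723,  1.61410501,  0.00468994,
        1.11071244, -0.05300226]), 'qd': array([ 7.73867393e-05,  6.07968169e-04, -1.22816704e-03, -3.03028050e-03,
       -1.45001320e-04,  5.02764390e-04,  4.92998593e-04]), 'tau': array([ 1.66644819e-03, -8.52586770e+01,  6.39309324e-01, -4.26698506e+01,
       -4.89653915e-02,  1.63935096e-02,  1.61346807e-04]), 'ee_pos': array([ 153.19258916, -605.58369836,  204.90430606]), 'eef_rot': array([ 9.92335062e-01,  1.23575179e-01, -1.06681350e-04, -5.36997231e-04]), 'force': array([-0.35621349, -0.07202037,  0.39034587]), 'ft_torque': array([ 0.00330564, -0.00641864,  0.03696219]), 'gripper_force': 0.0, 'grip_width': 1.0001299931134373}
```

View pics/scene.png

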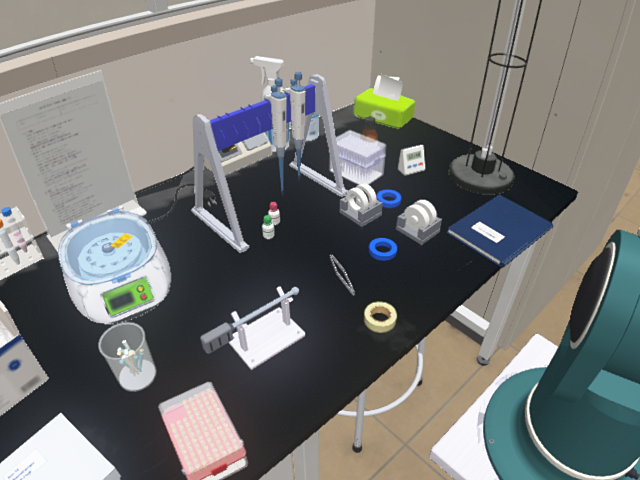

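View pics/side.png

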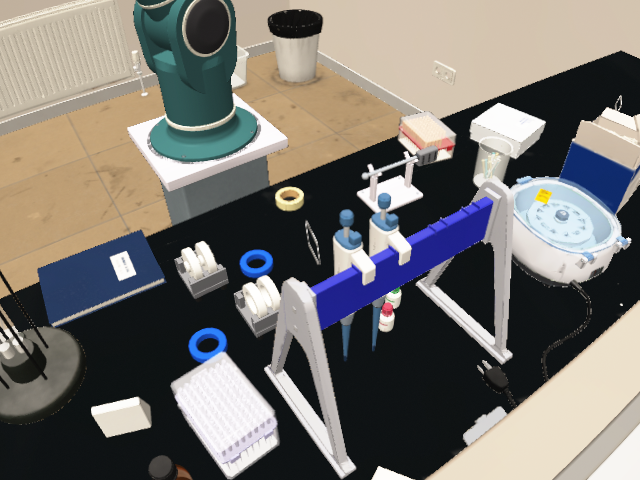

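Candidates in scene.png: the far rack with white wheels (360,205), the near rack with white wheels (420,218), and blue rings at (388,198) and (383,248), which are not meant. The bar is on its stand at (265,320), with its handle at (215,338) and tip at (296,292). I'll make a close crop of both racks and measure them.

Run:
```python
from h import *
s=np.load('scene.npz');t=np.load('side.npz')
A=cv2.resize(s['img'][170:250,330:450],(600,400),interpolation=3)
B=cv2.resize(t['img'][230:340,165:300],(600,489),interpolation=3)
c=np.vstack([cv2.resize(A,(600,300)),cv2.resize(B[:, :],(600,300))]);cv2.imwrite('pics/crop.png',c)
for n,d in (('scene',s),('side',t)):
    P=d['P'];img=d['img'].astype(int)
    # racks/rings region
    for lab,(x0,x1,y0,y1,z0,z1) in {'stand':(250,750,-100,250,60,130)}.items(): pass
    pts={'scene':[(360,205),(420,218),(215,338),(296,292),(265,345)],'side':[(200,265),(262,300),(427,155),(366,176),(390,195)]}[n]
    for u,v in pts: print(n,(u,v),np.round(P[v,u]))
```

```text
scene (360, 205) [ 613. -169.   32.]
scene (420, 218) [ 462. -191.   69.]
scene (215, 338) [474. 306.  89.]
scene (296, 292) [468. 145.  82.]
scene (265, 345) [460. 226.  13.]
side (200, 265) [ 458. -207.   25.]
side (262, 300) [ 630. -173.   76.]
side (427, 155) [490. 294.  80.]
side (366, 176) [480. 142.  84.]
side (390, 195) [484. 207.  11.]
```

View pics/crop.png

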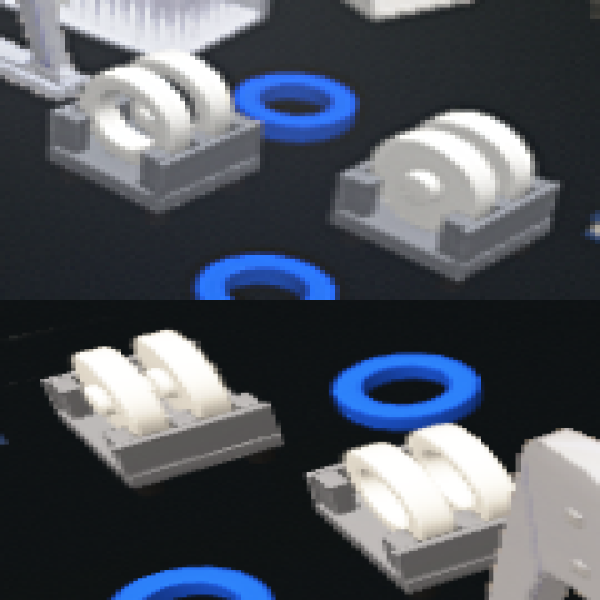

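The far rack (scene 360,205; about x 620, y -170) holds the open rings. The near rack shows hubs on its discs. Next I map obstacles and take first fits.

Run:
```python
from h import *
s=np.load('scene.npz');t=np.load('side.npz')
Q=np.vstack([s['P'].reshape(-1,3),t['P'].reshape(-1,3)]);C=np.vstack([s['img'].reshape(-1,3),t['img'].reshape(-1,3)])
ok=np.isfinite(Q).all(1)&(Q[:,2]>-20)&(Q[:,2]<700);Q=Q[ok];C=C[ok]
# top-down: x up, y left. 2mm px
X0,X1,Y0,Y1=150,1050,-650,550
H=np.zeros(((X1-X0)//2,(Y1-Y0)//2))
r=((X1-Q[:,0])//2).astype(int);c=((Y1-Q[:,1])//2).astype(int)
m=(r>=0)&(r<H.shape[0])&(c>=0)&(c<H.shape[1])
np.maximum.at(H,(r[m],c[m]),Q[m,2])
im=cv2.applyColorMap(np.clip(H*0.7,0,255).astype(np.uint8),cv2.COLORMAP_JET)
for x in range(200,1050,100): cv2.putText(im,str(x),(0,(X1-x)//2),0,.4,(255,255,255));cv2.line(im,(0,(X1-x)//2),(600,(X1-x)//2),(90,90,90))
for y in range(-600,550,100): cv2.putText(im,str(y),((Y1-y)//2,10),0,.4,(255,255,255));cv2.line(im,((Y1-y)//2,0),((Y1-y)//2,450),(90,90,90))
cv2.imwrite('pics/map.png',cv2.resize(im,(800,600)))
```

```text
(no output)
```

View pics/map.png

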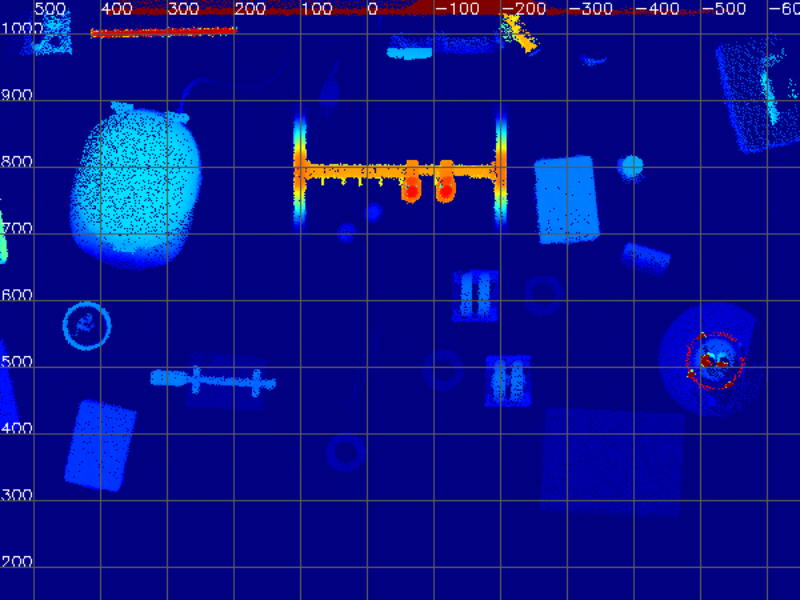

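The map gives the ring rack near (607,-162), the disc rack near (480,-212) and the stand along y near (480,205). The pipettes start at x of about 740, so they stay clear. Next is a wrist view over the ring rack.

```bash
cat >> h.py <<'E'
def plan(waypts,cl=0.0):
    """waypts: (x,y,z,yaw_of_tool_x deg, nrows), tool straight down; prints rows in tool cm / rad"""
    o=bot.get_obs();p=np.array(o['ee_pos']);r=R.from_quat(o['eef_rot'])
    for x,y,z,yaw,n in waypts:
        g=R.from_euler('z',yaw,degrees=True)*R.from_euler('x',180,degrees=True)
        dv=(r.inv()*g).as_rotvec();dp=(np.array([x,y,z])-p)/n
        for i in range(n):
            s=r.inv().apply(dp)/10
            print([cl,[round(float(k),2)+0. for k in s],[round(float(k)/n,3)+0. for k in dv]],end=',\n')
            r=r*R.from_rotvec(dv/n);p=p+dp
        print('--')
E
python3 - <<'E'
from h import *
d=get_image('wrist');print(np.round(d['T_tool_cam'],3).tolist(),d['mtx'].tolist(),d['dist'])
plan([(330,-350,350,50,6),(520,-150,350,90,5)])
E
```

```text
[[-0.001, 0.965, 0.263, 74.798], [1.0, 0.001, 0.0, 0.13], [-0.0, 0.263, -0.965, -178.677], [0.0, 0.0, 0.0, 1.0]] [[366.06817508786986, 0.0, 319.7272825584468], [0.0, 366.06817508786986, 238.34674105765563], [0.0, 0.0, 1.0]] [-0.0482202  0.         0.         0.         0.       ]
[0.0, [3.9, -3.41, -2.41], [0.0, 0.0, -0.104]],
[0.0, [4.23, -2.99, -2.41], [0.0, 0.0, -0.104]],
[0.0, [4.52, -2.53, -2.42], [0.0, 0.0, -0.104]],
[0.0, [4.76, -2.05, -2.42], [0.0, 0.0, -0.104]],
[0.0, [4.95, -1.54, -2.42], [0.0, 0.0, -0.104]],
[0.0, [5.08, -1.02, -2.42], [0.0, 0.0, -0.104]],
--
[0.0, [5.51, 0.34, 0.0], [0.0, 0.0, -0.14]],
[0.0, [5.41, 1.1, 0.0], [0.0, 0.0, -0.14]],
[0.0, [5.2, 1.84, 0.0], [0.0, 0.0, -0.14]],
[0.0, [4.89, 2.55, 0.0], [0.0, 0.0, -0.14]],
[0.0, [4.49, 3.21, 0.0], [0.0, 0.0, -0.14]],
--
```

Emit:
jog_arm:
  targets:
    - [0,[3.9,-3.4,-2.4],[0,0,-0.104]]
    - [0,[4.2,-3.0,-2.4],[0,0,-0.104]]
    - [0,[4.5,-2.5,-2.4],[0,0,-0.104]]
    - [0,[4.8,-2.0,-2.4],[0,0,-0.104]]
    - [0,[4.9,-1.5,-2.4],[0,0,-0.104]]
    - [0,[5.1,-1.0,-2.4],[0,0,-0.104]]

```text
time_s: 0.9
ee_pos: [331.0, -349.8, 350.2]
eef_rot: [0.906, 0.424, -0.0, 0.0]
force: [1.0, -0.3, 0.0]
grip_width: 1.006
gripper_force: 0.0
```

Run:
```python
from h import *
plan([(560,-130,250,90,6),(560,-130,250,90,1)])
```

```text
[0.0, [5.26, 0.58, 1.67], [0.0, 0.0, -0.116]],
[0.0, [5.16, 1.19, 1.67], [0.0, 0.0, -0.116]],
[0.0, [4.98, 1.77, 1.67], [0.0, 0.0, -0.116]],
[0.0, [4.75, 2.34, 1.67], [0.0, 0.0, -0.116]],
[0.0, [4.44, 2.87, 1.67], [0.0, 0.0, -0.116]],
[0.0, [4.08, 3.37, 1.67], [0.0, 0.0, -0.116]],
--
[0.0, [0.0, 0.0, 0.0], [0.0, 0.0, 0.0]],
--
```

Emit:
jog_arm:
  targets:
    - [0,[5.3,0.6,1.7],[0,0,-0.116]]
    - [0,[5.2,1.2,1.7],[0,0,-0.116]]
    - [0,[5.0,1.8,1.7],[0,0,-0.116]]
    - [0,[4.7,2.3,1.7],[0,0,-0.116]]
    - [0,[4.4,2.9,1.7],[0,0,-0.116]]
    - [0,[4.1,3.4,1.7],[0,0,-0.116]]
    - [0,[0,0,0],[0,0,0]]
    - [0,[0,0,0],[0,0,0]]

```text
time_s: 1.9
ee_pos: [560.8, -132.9, 247.2]
eef_rot: [0.709, 0.706, -0.0, -0.0]
force: [0.7, -0.2, 0.3]
grip_width: 1.004
gripper_force: 0.0
```

Run:
```python
from h import *
d=grab('wrist');P=cloud(d);np.savez('w1.npz',img=d['img'],P=P)
cv2.imwrite('pics/w1.png',d['img'])
s=np.load('scene.npz');t=np.load('side.npz')
for n,Q,im in (('w',P,d['img']),('scene',s['P'],s['img']),('side',t['P'],t['img'])):
    wh=im.min(2)>150
    for lab,(cx,cy) in {'far':(607,-162),'near':(480,-212)}.items():
        m=(abs(Q[...,0]-cx)<45)&(abs(Q[...,1]-cy)<45)
        q=Q[m&(Q[...,2]>62)&(Q[...,2]<95)]
        b=Q[m&(Q[...,2]>40)&(Q[...,2]<55)]
        (c,_,a)=cv2.minAreaRect(q[:,:2].astype(np.float32)) if len(q)>5 else (0,0,0)
        k,l=None,None
        if len(q)>30:
            _,l,ctr=cv2.kmeans(q[:,1:2].astype(np.float32),2,None,(3,50,.1),5,cv2.KMEANS_PP_CENTERS)
            for i in (0,1):
                g=q[l[:,0]==i]
                print('   ',i,len(g),cv2.minAreaRect(g[:,:2].astype(np.float32)),g[:,2].max())
        print(n,lab,c,a,len(q),'rack',cv2.minAreaRect(b[:,:2].astype(np.float32)) if len(b)>5 else 0)
    wt=Q[(abs(Q[...,2])<8)&(abs(Q[...,0]-560)<60)&(abs(Q[...,1]+130)<150)];print(n,'table z',np.median(wt[:,2]) if len(wt) else None)
```

```text
0 877 ((606.4263305664062, -177.17115783691406), (14.324049949645996, 57.43182373046875), 89.4433364868164) 86.61792419006281
    1 882 ((606.4888916015625, -151.61883544921875), (14.721904754638672, 57.525657653808594), 89.17945098876953) 86.15704659375501
w far (606.4323120117188, -164.2500457763672) 89.4433364868164 1759 rack ((603.9352416992188, -163.9790802001953), (65.20679473876953, 72.2903823852539), 88.85470581054688)
    0 741 ((482.9180603027344, -225.30360412597656), (17.205846786499023, 42.06919479370117), 87.670654296875) 85.75656593400277
    1 735 ((476.4825439453125, -198.3847198486328), (55.071441650390625, 19.494714736938477), 0.5809809565544128) 85.5152511520543
w near (476.450927734375, -211.44781494140625) 0.005201628431677818 1476 rack ((475.64703369140625, -213.49267578125), (65.08334350585938, 71.52239227294922), 89.9615707397461)
w table z -0.5691636305476777
    0 189 ((607.1134643554688, -148.13662719726562), (61.01422119140625, 16.969322204589844), 3.883122205734253) 88.31360222285718
    1 168 ((603.7846069335938, -175.6041259765625), (55.67620086669922,
[... 906 characters left out ...]
327033996582), 89.06153106689453) 87.53520861731681
side far (610.6326293945312, -163.56964111328125) 89.06153106689453 680 rack ((607.5984497070312, -171.53761291503906), (49.7039794921875, 73.26567840576172), 88.80595397949219)
    0 307 ((484.1798095703125, -202.24331665039062), (25.33955955505371, 48.528743743896484), 78.6120834350586) 87.6019984472531
    1 294 ((480.0045471191406, -227.29440307617188), (55.17915344238281, 21.15560531616211), 11.340712547302246) 87.04873009791527
side near (483.6063537597656, -214.16519165039062) 78.72661590576172 601 rack ((478.6326599121094, -213.5992431640625), (75.14888763427734, 64.9475326538086), 0.2744494676589966)
side table z 0.2369627841898705
```

View pics/w1.png

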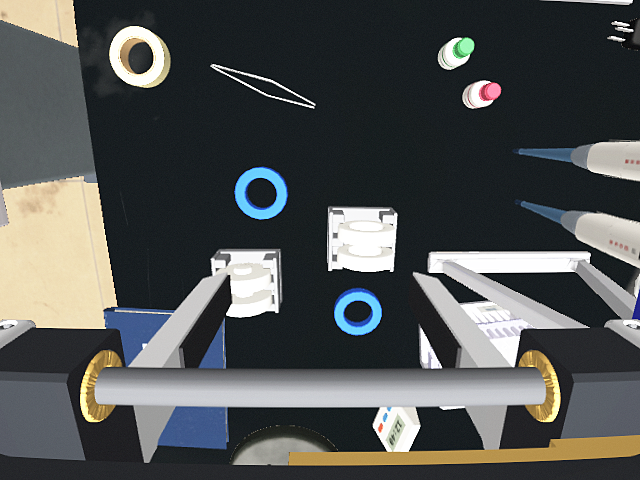

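The wrist view shows the ring rack at pixel (362,240) and the disc rack at (247,280). The rings measure centre (606.5,-164), tops at 86 mm, with the axis within 1° of world y. Sizes match (14 thick, 26 apart). Next I look at the stand.

Emit:
jog_arm:
  targets:
    - [0,[6,-1.5,0],[0,0,0]]
    - [0,[6,-1.5,0],[0,0,0]]
    - [0,[6,-1.5,0],[0,0,0]]
    - [0,[6,-1.5,0],[0,0,0]]
    - [0,[6,-1.5,0],[0,0,0]]
    - [0,[6,-1.5,0],[0,0,0]]
    - [0,[0,0,0],[0,0,0]]
    - [0,[0,0,0],[0,0,0]]

```text
time_s: 2.95
ee_pos: [472.7, 226.5, 247.7]
eef_rot: [0.709, 0.705, -0.0, 0.0]
force: [0.9, -0.8, 0.2]
grip_width: 0.997
gripper_force: 0.0
```

Run:
```python
from h import *
print(bot.get_obs()['ee_pos'])
d=grab('wrist');P=cloud(d);np.savez('w2.npz',img=d['img'],P=P)
cv2.imwrite('pics/w2.png',d['img'])
s=np.load('scene.npz');t=np.load('side.npz')
f=lambda q:[np.round(np.ravel(np.hstack([k for k in cv2.minAreaRect(q[:,:2].astype(np.float32))])),1).tolist(),len(q),round(float(np.percentile(q[:,2],98)),1)] if len(q)>5 else 0
for n,Q in (('w',P),('scene',s['P']),('side',t['P'])):
    x,y,z=Q[...,0],Q[...,1],Q[...,2];near=abs(x-480)<60
    print(n)
    print(' handle',f(Q[near&(y>272)&(y<345)&(z>65)&(z<110)]))
    print(' base',f(Q[near&(y>130)&(y<275)&(z>7)&(z<17)]))
    print(' ball',f(Q[near&(y>120)&(y<150)&(z>60)&(z<110)]))
    r=Q[near&(y>175)&(y<240)&(z>72)&(z<95)]
    print(' rod',f(r),np.polyfit(r[:,1]-205,r[:,0],1) if len(r)>10 else 0)
    for lo,hi in((240,275),(140,180)):
        p=Q[near&(y>lo)&(y<hi)&(z>50)&(z<97)&(abs(x-481)>6)]
        print(' post',f(p), p[:,:2].mean(0) if len(p) else 0)
```

```text
[472.70478373 226.48895883 247.70885757]
w
 handle [[479.9, 297.1, 50.4, 18.5, 86.9], 1120, 90.6]
 base [[474.7, 210.1, 116.1, 80.1, 86.4], 5381, 13.2]
 ball [[470.7, 143.9, 12.2, 12.8, 37.0], 136, 86.9]
 rod [[474.5, 207.4, 64.8, 8.0, 86.5], 520, 84.5] [6.25557578e-02 4.74267358e+02]
 post [[477.8, 254.7, 27.7, 35.0, 50.3], 331, 89.6] [475.31481187 256.29836374]
 post [[469.1, 161.4, 36.8, 35.3, 52.4], 501, 89.5] [468.59624609 161.38678279]
scene
 handle [[482.5, 298.0, 52.4, 20.7, 87.0], 587, 91.9]
 base [[477.3, 212.4, 115.4, 82.4, 86.3], 2169, 15.2]
 ball [[471.3, 145.7, 12.0, 9.6, 54.9], 43, 88.5]
 rod [[475.9, 207.4, 64.9, 8.1, 86.4], 178, 85.9] [5.85803343e-02 4.75225881e+02]
 post [[479.2, 256.5, 25.0, 34.9, 56.2], 131, 92.2] [478.29267823 257.33899229]
 post [[470.3, 162.9, 37.3, 32.5, 52.3], 211, 90.3] [470.91041839 163.32052939]
side
 handle [[483.5, 297.5, 50.4, 21.7, 85.5], 291, 91.9]
 base [[477.9, 210.3, 118.9, 83.4, 86.4], 1033, 15.0]
 ball [[474.1, 142.9, 15.0, 13.2, 0.1], 42, 86.3]
 rod [[478.7, 207.7, 64.6, 10.7, 88.0], 113, 85.6] [5.90697270e-02 4.80006833e+02]
 post [[481.5, 256.7, 35.1, 25.5, 27.5], 99, 89.9] [483.43095348 257.88094737]
 post [[477.3, 160.9, 37.2, 31.9, 26.0], 84, 90.4] [472.64443236 161.60153431]
```

View pics/w2.png

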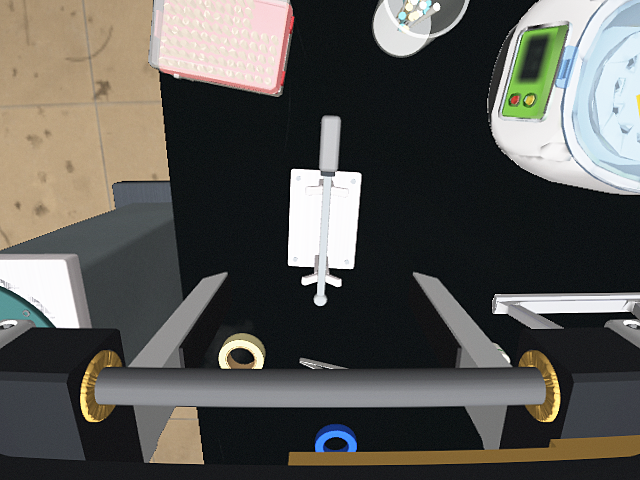

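The bar is seated: handle centre at pixel (330,145), world (480,298). Rod axis is at 86.5°, base centre (474.7,210.1) and tip (470.7,144), all consistent with the given sizes. Grasp TCP: (480,298,53), yaw 86.5°.

Run:
```python
from h import *
plan([(480,298,140,86.5,4)])
P=np.load('w1.npz')['P']
q=P[60:112,205:320].reshape(-1,3);q=q[q[:,2]>4];print(len(q),q.min(0),q.max(0))
q=P.reshape(-1,3);q=q[(q[:,0]>540)&(q[:,0]<680)&(q[:,1]>-125)&(q[:,1]<130)&(q[:,2]>6)&(q[:,2]<120)];print(len(q),q.min(0) if len(q) else 0,q.max(0) if len(q) else 0)
```

```text
[0.0, [1.8, 0.16, 2.69], [0.0, 0.0, 0.014]],
[0.0, [1.8, 0.14, 2.69], [0.0, 0.0, 0.014]],
[0.0, [1.81, 0.12, 2.69], [0.0, 0.0, 0.014]],
[0.0, [1.81, 0.09, 2.69], [0.0, 0.0, 0.014]],
--
342 [444.29701304 -24.44252817   4.09842108] [553.39646879  20.6610691   10.95021332]
37 [540.348785   -24.44252817   6.0531653 ] [553.39646879 -13.00365922  10.73257751]
```

Emit:
jog_arm:
  targets:
    - [0,[1.8,0.2,2.7],[0,0,0.014]]
    - [0,[1.8,0.1,2.7],[0,0,0.014]]
    - [0,[1.8,0.1,2.7],[0,0,0.014]]
    - [0,[1.8,0.1,2.7],[0,0,0.014]]
    - [0,[0,0,0],[0,0,0]]
    - [0,[0,0,0],[0,0,0]]

```text
time_s: 3.75
ee_pos: [479.8, 298.5, 140.4]
eef_rot: [0.728, 0.685, 0.0, 0.0]
force: [-0.4, 1.2, 0.7]
grip_width: 1.001
gripper_force: 0.0
```

Run:
```python
from h import *
o=bot.get_obs();print(o['ee_pos'],R.from_quat(o['eef_rot']).as_matrix()[:,0])
plan([(480,298,53,86.5,5)])
```

```text
[479.8120239  298.47997308 140.35786236] [ 6.04277702e-02  9.98172572e-01 -2.92116101e-05]
[0.0, [-0.01, 0.0, 1.75], [0.0, 0.0, 0.0]],
[0.0, [-0.01, 0.0, 1.75], [0.0, 0.0, 0.0]],
[0.0, [-0.01, 0.0, 1.75], [0.0, 0.0, 0.0]],
[0.0, [-0.01, 0.0, 1.75], [0.0, 0.0, 0.0]],
[0.0, [-0.01, 0.0, 1.75], [0.0, 0.0, 0.0]],
--
```

Emit:
jog_arm:
  targets:
    - [0,[0,0,1.7],[0,0,0]]
    - [0,[0,0,1.8],[0,0,0]]
    - [0,[0,0,1.8],[0,0,0]]
    - [0,[0,0,1.7],[0,0,0]]
    - [0,[0,0,1.7],[0,0,0]]
    - [0,[0,0,0],[0,0,0]]

```text
time_s: 4.5
ee_pos: [478.3, 299.5, 51.1]
eef_rot: [0.728, 0.686, -0.001, -0.0]
force: [0.6, 0.5, -0.9]
grip_width: 0.999
gripper_force: 0.0
```

Emit:
jog_arm:
  targets:
    - [1,[0,0,0],[0,0,0]]
    - [1,[0,0,0],[0,0,0]]
    - [1,[0,0,0],[0,0,0]]
    - [1,[0,0,0],[0,0,0]]
    - [1,[0,0,0],[0,0,0]]
    - [1,[0,0,0],[0,0,0]]
    - [1,[0,0,0],[0,0,0]]
    - [1,[0,0,0],[0,0,0]]

```text
time_s: 5.5
ee_pos: [479.2, 299.8, 52.6]
eef_rot: [0.728, 0.686, 0.0, 0.0]
force: [6.5, -0.4, 1.9]
grip_width: 0.191
gripper_force: 29.9
```

Emit:
jog_arm:
  targets:
    - [1,[0,0,-0.5],[0,0,0]]
    - [1,[0,0,-1],[0,0,0]]
    - [1,[0,0,-1.5],[0,0,0]]
    - [1,[0,0,-2],[0,0,0]]
    - [1,[0,0,-2],[0,0,0]]
    - [1,[0,0,-1],[0,0,0]]
    - [1,[0,0,0],[0,0,0]]
    - [1,[0,0,0],[0,0,0]]

```text
time_s: 6.5
ee_pos: [478.7, 299.5, 131.9]
eef_rot: [0.728, 0.686, -0.0, -0.0]
force: [-0.3, 0.4, -1.2]
grip_width: 0.192
gripper_force: 29.7
```

```bash
cat >> h.py <<'E'
def bar(views=('wrist','scene','side'),show=None):
    """rod line in tool frame-ish: fit grey rod points around the expected line"""
    o=bot.get_obs();p=np.array(o['ee_pos']);a=R.from_quat(o['eef_rot']).as_matrix()
    print('tcp',np.round(p,1),'yaw',np.round(np.degrees(np.arctan2(a[1,0],a[0,0])),2),'w',round(o['grip_width'],3))
    for v in views:
        d=grab(v);P=cloud(d);L=(P-p)@a   # tool coords
        along=-L[...,0]   # toward tip
        m=(along>35)&(along<165)&(abs(L[...,1])<25)&(L[...,2]>-60)&(L[...,2]<20)
        q=L[m]
        if len(q)<20: print(v,len(q));continue
        s=-q[:,0]
        k=np.polyfit(s,q[:,1],1);z=np.polyfit(s,q[:,2],1)
        print(v,len(q),'tip end',round(s.max(),1),'lateral slope/at88',np.round(k[0],4),np.round(np.polyval(k,88),1),'z slope/at88 (tool z, surface)',np.round(z[0],4),np.round(np.polyval(z,88),1))
        if show==v: cv2.imwrite(f'pics/{v}_{o["time_s"]:.1f}.png',d['img'])
E
python3 - <<'E'
from h import *
bar()
plan([(606.5,58,130,89.6,10)],1)
E
```

```text
tcp [478.7 299.5 131.9] yaw 86.61 w 0.192
wrist 692 tip end 78.8 lateral slope/at88 0.0171 -0.4 z slope/at88 (tool z, surface) 0.0031 -31.2
scene 265 tip end 161.5 lateral slope/at88 0.0073 0.5 z slope/at88 (tool z, surface) -0.0295 -31.8
side 257 tip end 163.1 lateral slope/at88 0.0197 5.0 z slope/at88 (tool z, surface) -0.0228 -31.0
[1, [-2.34, 1.42, 0.02], [0.0, 0.0, -0.005]],
[1, [-2.34, 1.41, 0.02], [0.0, 0.0, -0.005]],
[1, [-2.35, 1.39, 0.02], [0.0, 0.0, -0.005]],
[1, [-2.36, 1.38, 0.02], [0.0, 0.0, -0.005]],
[1, [-2.37, 1.37, 0.02], [0.0, 0.0, -0.005]],
[1, [-2.37, 1.36, 0.02], [0.0, 0.0, -0.005]],
[1, [-2.38, 1.34, 0.02], [0.0, 0.0, -0.005]],
[1, [-2.39, 1.33, 0.02], [0.0, 0.0, -0.005]],
[1, [-2.39, 1.32, 0.02], [0.0, 0.0, -0.005]],
[1, [-2.4, 1.31, 0.02], [0.0, 0.0, -0.005]],
--
```

Emit:
jog_arm:
  targets:
    - [1,[-1,0.6,0],[0,0,0]]
    - [1,[-2.4,1.4,0],[0,0,-0.006]]
    - [1,[-2.4,1.4,0],[0,0,-0.006]]
    - [1,[-2.4,1.4,0],[0,0,-0.006]]
    - [1,[-2.4,1.4,0],[0,0,-0.006]]
    - [1,[-2.4,1.4,0],[0,0,-0.006]]
    - [1,[-2.4,1.4,0],[0,0,-0.006]]
    - [1,[-2.4,1.4,0],[0,0,-0.006]]
    - [1,[-2.4,1.4,0],[0,0,-0.006]]
    - [1,[-2.4,1.3,0],[0,0,-0.005]]

```text
time_s: 7.9
ee_pos: [602.1, 67.3, 132.2]
eef_rot: [0.709, 0.705, -0.0, -0.0]
force: [0.3, 0.6, -1.8]
grip_width: 0.189
gripper_force: 29.7
```

Emit:
jog_arm:
  targets:
    - [1,[-1.2,0.5,0],[0,0,0]]
    - [1,[0,0,0],[0,0,0]]
    - [1,[0,0,0],[0,0,0]]

```text
time_s: 8.28
ee_pos: [606.2, 58.2, 132.5]
eef_rot: [0.709, 0.705, 0.0, -0.0]
force: [-0.0, 0.5, -1.0]
grip_width: 0.19
gripper_force: 29.7
```

Run:
```python
from h import *
bar()
plan([(606.5,58,28,89.6,8)],1)
```

```text
tcp [606.2  58.2 132.5] yaw 89.72 w 0.19
wrist 695 tip end 78.2 lateral slope/at88 0.0098 -0.6 z slope/at88 (tool z, surface) -0.0021 -31.3
scene 117 tip end 160.1 lateral slope/at88 0.0212 -0.6 z slope/at88 (tool z, surface) -0.0637 -30.6
side 410 tip end 162.2 lateral slope/at88 0.0313 4.5 z slope/at88 (tool z, surface) -0.0233 -32.0
[1, [0.0, 0.0, 1.31], [0.0, 0.0, 0.0]],
[1, [0.0, 0.0, 1.31], [0.0, 0.0, 0.0]],
[1, [0.0, 0.0, 1.31], [0.0, 0.0, 0.0]],
[1, [0.0, 0.0, 1.31], [0.0, 0.0, 0.0]],
[1, [0.0, 0.0, 1.31], [0.0, 0.0, 0.0]],
[1, [0.0, 0.0, 1.31], [0.0, 0.0, 0.0]],
[1, [0.0, 0.0, 1.31], [0.0, 0.0, 0.0]],
[1, [0.0, 0.0, 1.31], [0.0, 0.0, 0.0]],
--
```

Descend 10.4 cm, then check the rod against the rings in the side view.

Emit:
jog_arm:
  targets:
    - [1,[0,0,1],[0,0,0]]
    - [1,[0,0,1.5],[0,0,0]]
    - [1,[0,0,1.5],[0,0,0]]
    - [1,[0,0,1.5],[0,0,0]]
    - [1,[0,0,1.5],[0,0,0]]
    - [1,[0,0,1.5],[0,0,0]]
    - [1,[0,0,1.2],[0,0,0]]
    - [1,[0,0,0.7],[0,0,0]]
    - [1,[0,0,0],[0,0,0]]
    - [1,[0,0,0],[0,0,0]]

```text
time_s: 9.68
ee_pos: [607.0, 57.2, 28.9]
eef_rot: [0.709, 0.705, 0.0, 0.0]
force: [0.2, 0.2, -1.2]
grip_width: 0.191
gripper_force: 29.7
```

Run:
```python
from h import *
bar()
d=grab('wrist');P=cloud(d);e=grab('scene');f=grab('side')
for n,Q in (('w',P),('sc',cloud(e)),('si',cloud(f))):
    m=(abs(Q[...,0]-606)<45)&(abs(Q[...,1]+164)<25)&(Q[...,2]>62)&(Q[...,2]<95);q=Q[m]
    print(n,len(q),cv2.minAreaRect(q[:,:2].astype(np.float32)) if len(q)>5 else 0)
    b=Q[(abs(Q[...,0]-606)<15)&(Q[...,1]<-85)&(Q[...,1]>-112)&(Q[...,2]>35)&(Q[...,2]<80)]
    print('  ball',len(b),b.mean(0) if len(b) else 0,b.min(0) if len(b) else 0,b.max(0) if len(b) else 0)
A=cv2.resize(e['img'][150:260,270:430],(640,440),interpolation=3)
cv2.imwrite('pics/pre.png',A)
```

```text
tcp [607.   57.2  28.9] yaw 89.66 w 0.191
wrist 693 tip end 77.2 lateral slope/at88 0.0076 -0.7 z slope/at88 (tool z, surface) -0.0022 -31.3
scene 82 tip end 161.7 lateral slope/at88 0.0016 0.4 z slope/at88 (tool z, surface) -0.0508 -31.1
side 222 tip end 159.5 lateral slope/at88 0.0257 4.3 z slope/at88 (tool z, surface) -0.0422 -31.5
w 0 0
  ball 0 0 0 0
sc 359 ((606.7376708984375, -163.1880645751953), (44.09939193725586, 56.537437438964844), 87.84945678710938)
  ball 37 [606.56125999 -94.83999393  62.92566401] [ 601.74014585 -104.97971552   56.99930981] [615.31426996 -85.85712078  68.20705053]
si 675 ((611.0884399414062, -163.19085693359375), (40.95402526855469, 58.11007308959961), 89.27843475341797)
  ball 55 [611.71558073 -94.42108363  63.15733946] [ 606.28255304 -102.48362595   55.59042266] [616.7552375  -85.09713657  67.80964596]
```

View pics/pre.png

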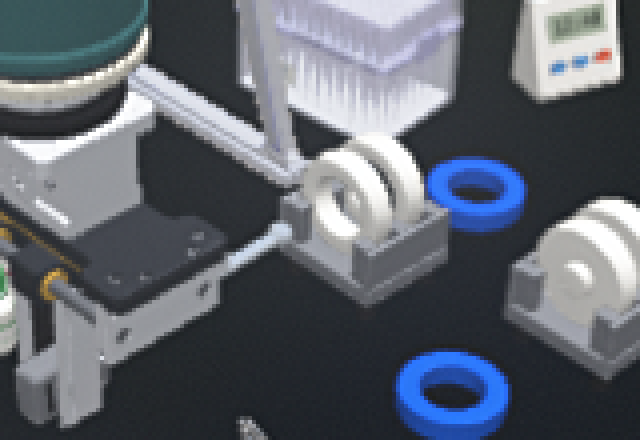

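Measured in the same camera, ball and rings agree in x within 1 mm (scene 606.6/606.7, side 611.7/611.1). The ball is 3–4 mm high, so I lower 0.3 cm. In the crop the ball tip points at the hole of the far rack's first ring (330,205). Now I insert.

Emit:
jog_arm:
  targets:
    - [1,[-0.5,0,0.3],[0,0,0]]
    - [1,[-1,0,0],[0,0,0]]
    - [1,[-1.5,0,0],[0,0,0]]
    - [1,[-1.5,0,0],[0,0,0]]
    - [1,[-1,0,0],[0,0,0]]
    - [1,[0,0,0],[0,0,0]]

```text
time_s: 10.72
ee_pos: [606.3, 1.0, 25.4]
eef_rot: [0.71, 0.704, -0.0, 0.0]
force: [-0.3, 0.0, -0.3]
grip_width: 0.185
gripper_force: 29.7
```

Emit:
jog_arm:
  targets:
    - [1,[-1,0,0],[0,0,0]]
    - [1,[-1.5,0,0],[0,0,0]]
    - [1,[-1.5,0,0],[0,0,0]]
    - [1,[-1.5,0,0],[0,0,0]]
    - [1,[-1.4,0,0],[0,0,0]]
    - [1,[-0.8,0,0],[0,0,0]]
    - [1,[0,0,0],[0,0,0]]
    - [1,[0,0,0],[0,0,0]]

```text
time_s: 11.72
ee_pos: [605.9, -74.2, 25.5]
eef_rot: [0.709, 0.705, 0.0, -0.0]
force: [0.3, -0.3, -0.9]
grip_width: 0.188
gripper_force: 29.7
```

Run:
```python
from h import *
o=bot.get_obs();print(o['ee_pos'],o['force'])
e=grab('scene');f=grab('side')
for n,Q in (('sc',cloud(e)),('si',cloud(f))):
    m=(abs(Q[...,0]-606)<45)&(abs(Q[...,1]+164)<25)&(Q[...,2]>70)&(Q[...,2]<95);q=Q[m]
    print(n,len(q),cv2.minAreaRect(q[:,:2].astype(np.float32)),q[:,2].max())
    b=Q[(abs(Q[...,0]-607)<15)&(Q[...,1]<-203)&(Q[...,1]>-245)&(Q[...,2]>35)&(Q[...,2]<80)]
    print('  ball',len(b),b.mean(0) if len(b) else 0,b.min(0) if len(b) else 0,b.max(0) if len(b) else 0)
A=cv2.resize(e['img'][160:260,310:450],(560,400),interpolation=3);B=cv2.resize(f['img'][230:345,160:300],(240,400)[::1],interpolation=3)
cv2.imwrite('pics/ins.png',np.hstack([A,B]))
```

```text
[605.86651122 -74.21649374  25.4746825 ] [ 0.28699643 -0.25813348 -0.91308627]
sc 5 ((583.890625, -179.8432159423828), (1.2566832304000854, 7.0043816566467285), 24.906757354736328) 76.19304336815787
  ball 37 [ 605.46573554 -225.63688862   59.70117197] [ 600.93554235 -236.17679017   53.86448612] [ 613.14149094 -211.71444565   65.06058719]
si 553 ((612.6467895507812, -163.43092346191406), (41.20646667480469, 50.074283599853516), 88.84393310546875) 87.29927622686364
  ball 142 [ 610.78322103 -222.24426066   58.5303992 ] [ 603.82846893 -237.62032281   53.93209562] [ 615.96437041 -203.04501494   63.50903784]
```

View pics/ins.png

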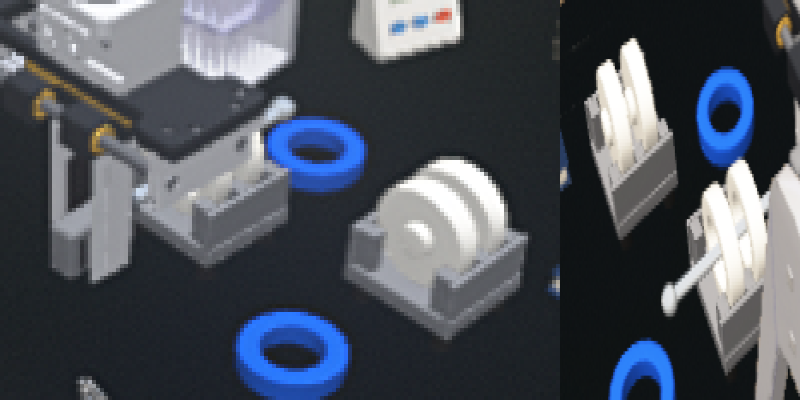

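Threaded: on the right of the crop the ball at (670,298) shows past both rings, and the wrist force is about 0. Lifting gently.

Emit:
jog_arm:
  targets:
    - [1,[0,0,-0.4],[0,0,0]]
    - [1,[0,0,-0.6],[0,0,0]]
    - [1,[0,0,-0.6],[0,0,0]]
    - [1,[0,0,-0.8],[0,0,0]]
    - [1,[0,0,-1],[0,0,0]]
    - [1,[0,0,-1.2],[0,0,0]]
    - [1,[0,0,-1.5],[0,0,0]]
    - [1,[0,0,-1.5],[0,0,0]]
    - [1,[0,0,-1.5],[0,0,0]]
    - [1,[0,0,-1.5],[0,0,0]]

```text
time_s: 13.08
ee_pos: [605.9, -74.9, 132.6]
eef_rot: [0.709, 0.705, 0.0, 0.0]
force: [0.9, 0.1, -0.4]
grip_width: 0.19
gripper_force: 29.7
```

Emit:
jog_arm:
  targets:
    - [1,[0,0,-1.4],[0,0,0]]
    - [1,[0,0,-1],[0,0,0]]
    - [1,[0,0,-0.5],[0,0,0]]
    - [1,[0,0,0],[0,0,0]]
    - [1,[0,0,0],[0,0,0]]

```text
time_s: 13.7
ee_pos: [605.6, -74.9, 160.0]
eef_rot: [0.709, 0.705, -0.0, -0.0]
force: [0.0, -0.5, -0.6]
grip_width: 0.188
gripper_force: 29.7
```

```bash
cat >> h.py <<'E'
def rings():
    """white and rod points around the held bar, in tool coordinates (s toward tip)"""
    o=bot.get_obs();p=np.array(o['ee_pos']);a=R.from_quat(o['eef_rot']).as_matrix();print('tcp',np.round(p,1),np.round(o['force'],1))
    for v in ('scene','side'):
        d=grab(v);P=cloud(d);L=(P-p)@a
        s=-L[...,0]; box=(s>30)&(s<175)&(abs(L[...,1])<45)
        q=L[box&(L[...,2]>-15)&(L[...,2]<22)&(d['img'].min(2)>90)]
        b=L[(s>148)&(s<170)&(abs(L[...,1])<16)&(L[...,2]>-45)&(L[...,2]<0)]
        h,e=np.histogram(-q[:,0],bins=np.arange(30,175,5));print(v,'rings s hist',[(int(x),int(n)) for x,n in zip(e,h) if n])
        if len(q): print('   low z',round(q[:,2].max(),1),'y',np.round(np.percentile(q[:,1],[2,98]),1))
        if len(b): print('   ball',np.round(b.mean(0),1),np.round(b.min(0),1))
E
python3 - <<'E'
from h import *
rings()
o=bot.get_obs();plan([(480,300,155,86.5,20)],1)
E
```

```text
tcp [605.6 -74.9 160. ] [ 0.  -0.5 -0.6]
scene rings s hist [(65, 59), (70, 74), (75, 32), (80, 15), (90, 15), (95, 59), (100, 7), (105, 7)]
   low z 12.1 y [-28.1  23. ]
   ball [-152.4    0.4  -33.9] [-159.9   -5.2  -39.3]
side rings s hist [(65, 3), (70, 46), (75, 72), (80, 90), (90, 1), (95, 26), (100, 70), (105, 137)]
   low z 13.2 y [-15.5  31.9]
   ball [-156.3    6.   -33.4] [-162.9   -1.8  -38.6]
[1, [1.87, -0.64, 0.03], [0.0, 0.0, 0.003]],
[1, [1.87, -0.64, 0.03], [0.0, 0.0, 0.003]],
[1, [1.87, -0.65, 0.03], [0.0, 0.0, 0.003]],
[1, [1.87, -0.65, 0.03], [0.0, 0.0, 0.003]],
[1, [1.86, -0.66, 0.03], [0.0, 0.0, 0.003]],
[1, [1.86, -0.67, 0.03], [0.0, 0.0, 0.003]],
[1, [1.86, -0.67, 0.03], [0.0, 0.0, 0.003]],
[1, [1.86, -0.68, 0.03], [0.0, 0.0, 0.003]],
[1, [1.86, -0.68, 0.03], [0.0, 0.0, 0.003]],
[1, [1.85, -0.69, 0.03], [0.0, 0.0, 0.003]],
[1, [1.85, -0.69, 0.03], [0.0, 0.0, 0.003]],
[1, [1.85, -0.7, 0.03], [0.0, 0.0, 0.003]],
[1, [1.85, -0.7, 0.03], [0.0, 0.0, 0.003]],
[1, [1.85, -0.71, 0.03], [0.0, 0.0, 0.003]],
[1, [1.84, -0.71, 0.03], [0.0, 0.0, 0.003]],
[1, [1.84, -0.72, 0.03], [0.0, 0.0, 0.003]],
[1, [1.84, -0.72, 0.03], [0.0, 0.0, 0.003]],
[1, [1.84, -0.73, 0.03], [0.0, 0.0, 0.003]],
[1, [1.84, -0.73, 0.03], [0.0, 0.0, 0.003]],
[1, [1.83, -0.74, 0.03], [0.0, 0.0, 0.003]],
--
```

Both rings hang on the rod, at 76 and 102 mm from the grasp line. Carrying them gently.

Emit:
jog_arm:
  targets:
    - [1,[0.5,-0.2,0],[0,0,0]]
    - [1,[1,-0.35,0],[0,0,0.003]]
    - [1,[1.5,-0.5,0],[0,0,0.003]]
    - [1,[1.9,-0.65,0],[0,0,0.003]]
    - [1,[1.9,-0.65,0],[0,0,0.003]]
    - [1,[1.9,-0.65,0],[0,0,0.003]]
    - [1,[1.9,-0.65,0],[0,0,0.003]]
    - [1,[1.9,-0.65,0],[0,0,0.003]]
    - [1,[1.9,-0.65,0],[0,0,0.003]]
    - [1,[1.9,-0.65,0],[0,0,0.003]]

```text
time_s: 15.05
ee_pos: [552.4, 90.4, 160.5]
eef_rot: [0.719, 0.695, 0.0, 0.0]
force: [-0.0, 0.9, -0.6]
grip_width: 0.188
gripper_force: 29.7
```

Emit:
jog_arm:
  targets:
    - [1,[1.9,-0.7,0],[0,0,0.003]]
    - [1,[1.9,-0.7,0],[0,0,0.003]]
    - [1,[1.9,-0.7,0],[0,0,0.003]]
    - [1,[1.9,-0.7,0],[0,0,0.003]]
    - [1,[1.9,-0.7,0],[0,0,0.003]]
    - [1,[1.9,-0.7,0],[0,0,0.003]]
    - [1,[1.9,-0.7,0],[0,0,0.003]]
    - [1,[1.9,-0.7,0],[0,0,0.003]]
    - [1,[1.9,-0.7,0],[0,0,0.003]]
    - [1,[1.9,-0.7,0],[0,0,0.003]]

```text
time_s: 16.3
ee_pos: [491.1, 283.3, 160.5]
eef_rot: [0.729, 0.684, 0.0, -0.0]
force: [-0.2, 0.4, -0.1]
grip_width: 0.192
gripper_force: 29.7
```

Emit:
jog_arm:
  targets:
    - [1,[1,-0.3,0],[0,0,0]]
    - [1,[0.5,-0.2,0],[0,0,0]]
    - [1,[0,0,0],[0,0,0]]
    - [1,[0,0,0],[0,0,0]]

```text
time_s: 16.8
ee_pos: [488.0, 296.8, 160.4]
eef_rot: [0.729, 0.684, -0.0, 0.0]
force: [0.3, -0.3, -0.8]
grip_width: 0.188
gripper_force: 29.7
```

Run:
```python
from h import *
rings();bar(('wrist',))
plan([(479.2,299.8,155,86.6,1),(479.2,299.8,70,86.6,8)],1)
```

```text
tcp [488.  296.8 160.4] [ 0.3 -0.3 -0.8]
scene rings s hist [(65, 84), (70, 47), (75, 34), (80, 10), (90, 40), (95, 45), (100, 51), (105, 30)]
   low z 11.5 y [-28.   16.8]
   ball [-154.1    0.4  -34.4] [-160.9   -4.5  -38.8]
side rings s hist [(65, 1), (70, 14), (75, 12), (80, 75), (90, 3), (95, 38), (100, 42), (105, 138), (110, 10)]
   low z 13.2 y [-20.9  32.2]
   ball [-157.7    6.4  -32.8] [-163.2   -1.8  -37.8]
tcp [488.  296.9 160.5] yaw 86.34 w 0.188
wrist 2849 tip end 105.5 lateral slope/at88 0.0643 -0.8 z slope/at88 (tool z, surface) 1.0529 -4.4
[1, [0.23, -0.89, 0.55], [0.0, 0.0, -0.004]],
--
[1, [0.0, 0.0, 1.06], [0.0, 0.0, 0.0]],
[1, [0.0, 0.0, 1.06], [0.0, 0.0, 0.0]],
[1, [0.0, 0.0, 1.06], [0.0, 0.0, 0.0]],
[1, [0.0, 0.0, 1.06], [0.0, 0.0, 0.0]],
[1, [0.0, 0.0, 1.06], [0.0, 0.0, 0.0]],
[1, [0.0, 0.0, 1.06], [0.0, 0.0, 0.0]],
[1, [0.0, 0.0, 1.06], [0.0, 0.0, 0.0]],
[1, [0.0, 0.0, 1.06], [0.0, 0.0, 0.0]],
--
```

Emit:
jog_arm:
  targets:
    - [1,[0.1,-0.4,0],[0,0,-0.004]]
    - [1,[0.1,-0.5,0],[0,0,0]]
    - [1,[0,0,0],[0,0,0]]
    - [1,[0,0,0.6],[0,0,0]]
    - [1,[0,0,1],[0,0,0]]
    - [1,[0,0,1.4],[0,0,0]]
    - [1,[0,0,1.4],[0,0,0]]
    - [1,[0,0,1.4],[0,0,0]]
    - [1,[0,0,1.4],[0,0,0]]

```text
time_s: 18.08
ee_pos: [478.8, 300.0, 87.4]
eef_rot: [0.728, 0.686, -0.0, -0.0]
force: [0.1, 1.5, -1.2]
grip_width: 0.19
gripper_force: 29.7
```

Emit:
jog_arm:
  targets:
    - [1,[0,0,0.8],[0,0,0]]
    - [1,[0,0,0.5],[0,0,0]]
    - [1,[0,0,0],[0,0,0]]
    - [1,[0,0,0],[0,0,0]]

```text
time_s: 18.58
ee_pos: [479.1, 300.1, 75.8]
eef_rot: [0.728, 0.686, 0.0, 0.0]
force: [0.0, -0.1, -1.3]
grip_width: 0.193
gripper_force: 29.7
```

Run:
```python
from h import *
rings()
plan([(479.2,299.8,52.6,86.6,6)],1)
```

```text
tcp [479.1 300.1  75.8] [ 0.  -0.1 -1.3]
scene rings s hist [(35, 2), (40, 41), (45, 15), (65, 43), (70, 19), (75, 17), (80, 1), (90, 40), (95, 40), (100, 46), (105, 15), (125, 34), (130, 83), (135, 22)]
   low z 21.2 y [-27.7  16. ]
   ball [-154.2    1.   -34.5] [-161.7   -3.4  -39.6]
side rings s hist [(35, 3), (40, 26), (45, 38), (65, 1), (70, 13), (75, 10), (80, 48), (85, 2), (95, 23), (100, 36), (105, 99), (110, 29), (130, 23), (135, 96), (140, 2)]
   low z 21.7 y [-18.3  32.2]
   ball [-157.9    6.8  -32.5] [-164.1    0.5  -37.2]
[1, [0.0, 0.0, 0.39], [0.0, 0.0, 0.0]],
[1, [0.0, 0.0, 0.39], [0.0, 0.0, 0.0]],
[1, [0.0, 0.0, 0.39], [0.0, 0.0, 0.0]],
[1, [0.0, 0.0, 0.39], [0.0, 0.0, 0.0]],
[1, [0.0, 0.0, 0.39], [0.0, 0.0, 0.0]],
[1, [0.0, 0.0, 0.39], [0.0, 0.0, 0.0]],
--
```

The posts show at s of about 44 and 133, with the rings between them at 65–110. Lowering into the notches.

Emit:
jog_arm:
  targets:
    - [1,[0,0,0.5],[0,0,0]]
    - [1,[0,0,0.5],[0,0,0]]
    - [1,[0,0,0.5],[0,0,0]]
    - [1,[0,0,0.4],[0,0,0]]
    - [1,[0,0,0.2],[0,0,0]]
    - [1,[0,0,0],[0,0,0]]
    - [1,[0,0,0],[0,0,0]]

```text
time_s: 19.55
ee_pos: [478.9, 300.0, 54.6]
eef_rot: [0.728, 0.686, 0.0, -0.0]
force: [0.5, 0.6, -0.9]
grip_width: 0.186
gripper_force: 29.7
```

Emit:
jog_arm:
  targets:
    - [1,[0,0,0.2],[0,0,0]]
    - [1,[0,0,0],[0,0,0]]
    - [1,[0,0,0],[0,0,0]]

```text
time_s: 19.92
ee_pos: [479.4, 300.1, 52.8]
eef_rot: [0.728, 0.686, 0.0, 0.0]
force: [4.5, -0.9, 3.8]
grip_width: 0.192
gripper_force: 29.8
```

Emit:
jog_arm:
  targets:
    - [1,[0,0,0.1],[0,0,0]]
    - [1,[0,0,0],[0,0,0]]
    - [1,[0,0,0],[0,0,0]]

```text
time_s: 20.3
ee_pos: [479.8, 300.1, 52.0]
eef_rot: [0.728, 0.686, 0.001, 0.0]
force: [6.0, -0.3, 8.3]
grip_width: 0.191
gripper_force: 30.0
```

The bar is seated (contact felt at the original grasp height). I relieve the side load, then open.

Emit:
jog_arm:
  targets:
    - [1,[0,0.1,-0.05],[0,0,0]]
    - [1,[0,0,0],[0,0,0]]
    - [1,[0,0,0],[0,0,0]]

```text
time_s: 20.68
ee_pos: [480.1, 300.1, 52.1]
eef_rot: [0.728, 0.686, 0.0, 0.0]
force: [3.3, 0.2, 6.1]
grip_width: 0.194
gripper_force: 29.9
```

Emit:
jog_arm:
  targets:
    - [0.75,[0,0,0],[0,0,0]]
    - [0.7,[0,0,0],[0,0,0]]
    - [0.6,[0,0,0],[0,0,0]]
    - [0.5,[0,0,0],[0,0,0]]
    - [0.4,[0,0,0],[0,0,0]]
    - [0.3,[0,0,0],[0,0,0]]
    - [0.3,[0,0,0],[0,0,0]]

```text
time_s: 21.55
ee_pos: [479.8, 300.0, 52.0]
eef_rot: [0.728, 0.686, -0.0, -0.0]
force: [0.4, 0.1, -0.4]
grip_width: 0.698
gripper_force: 0.0
```

Emit:
jog_arm:
  targets:
    - [0.3,[0,0,-0.5],[0,0,0]]
    - [0.3,[0,0,-1.5],[0,0,0]]
    - [0.3,[0,0,-3],[0,0,0]]
    - [0.3,[0,0,-4],[0,0,0]]
    - [0.3,[0,0,-4],[0,0,0]]
    - [0.3,[0,0,-4],[0,0,0]]
    - [0.3,[0,0,-2],[0,0,0]]
    - [0.3,[0,0,0],[0,0,0]]
    - [0.3,[0,0,0],[0,0,0]]

```text
time_s: 22.68
ee_pos: [479.6, 299.7, 241.6]
eef_rot: [0.728, 0.686, -0.0, -0.0]
force: [-0.2, -0.1, -0.1]
grip_width: 0.7
gripper_force: 0.0
```

Run:
```python
from h import *
d=grab('wrist');e=grab('scene');f=grab('side')
A=e['img'][260:380,180:330];B=f['img'][130:230,340:460];W=d['img'][90:330,220:430]
cv2.imwrite('pics/end.png',np.hstack([cv2.resize(k,(266,300),interpolation=3) for k in (A,B,W)]))
for n,Q in (('w',cloud(d)),('sc',cloud(e))):
    x,y,z=Q[...,0],Q[...,1],Q[...,2];near=abs(x-480)<60
    h=Q[near&(y>275)&(y<345)&(z>65)&(z<110)];b=Q[near&(y>120)&(y<150)&(z>60)&(z<110)]
    for k in (h,b): print(n,len(k),cv2.minAreaRect(k[:,:2].astype(np.float32)) if len(k)>4 else 0,np.percentile(k[:,2],98) if len(k) else 0)
```

```text
w 1016 ((480.422607421875, 299.0606384277344), (48.38861083984375, 18.08128547668457), 86.71745300292969) 90.6210602572261
w 107 ((470.87518310546875, 145.72381591796875), (12.995487213134766, 8.54837417602539), 0.7682693004608154) 86.91647864242586
sc 570 ((481.84967041015625, 299.48492431640625), (48.75176239013672, 20.0611629486084), 87.69448852539062) 91.96010839291455
sc 43 ((471.50982666015625, 144.91653442382812), (9.798724174499512, 12.180608749389648), 87.2907485961914) 87.6319868261355
```

View pics/end.png

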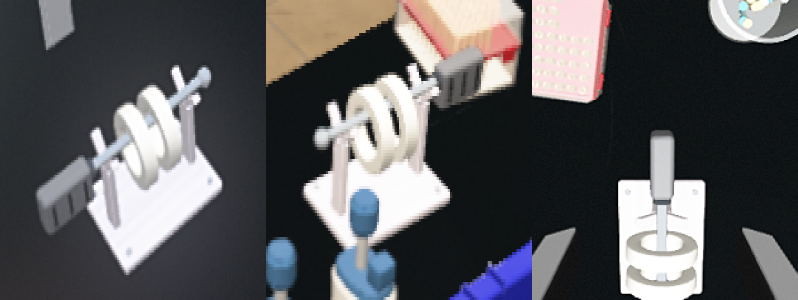

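The bar lies in both notches. Handle and ball heights match the start (90.6 and 86.9 mm), and both rings hang between the posts, seen at (148,138) in the left crop. Handing in.

```bash
python3 -c "
from station import bot
print(bot.hand_in())"
```

```text
the job is handed in; nothing more can be done
None
```

The carrying bar is back in both notches of the stand, released, with the two white rings hanging on the rod between the posts; I handed the job in shortly after 22.7 s of the 56 s allowed.

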